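# Test a specimen sleeve on the stepped gauge pin and sort it

## Robot

A 7-joint arm with a two-finger parallel gripper is mounted at the origin on the work surface. World frame = base frame: x ahead of the robot, y to its left, z up, the work surface at z = 0. Lengths are in mm, angles in rad, forces in N, time in s.
With the tool pointing down it reaches from about 400 to 875 mm from the base axis. Payload 4.4 kg.
Tool frame: the origin (TCP) lies at the very end of the fingers, on their centre line; the grasp point (between the pads) lies 19 mm behind it; z points along the fingers, y is the line along which they close (so a half turn about z gives the same grasp; the last joint's range is limited). The gripper opens to 85 mm and grips with 20 to 120 N. Pads are 22 mm wide; open, the fingers measure 114 mm over their backs; the gripper's body (76 mm by 85 mm) begins 54 mm behind the grasp point. The pads swing forward as they close: fully open they stand 13 mm farther back than shut.
Start: joints at [1.123, 0.628, 0.038, 1.517, -0.027, 0.996, -0.02], TCP at [242.213, -603.201, 231.313] pointing down, gripper open.
Joint ranges: [-3.06, 3.06], [-0.37, 2.12], [-1.25, 1.32], [0.18, 2.47], [-1.1, 4.24], [0.23, 1.98], [-2.94, 2.94]. Speed limits (rad/s): [2.57, 2.57, 3.14, 3.14, 3.14, 3.14, 3.14].

## Interface

Orientations are given as [roll, pitch, yaw] about the fixed x, y, z axes, in that order (R = Rz(yaw) Ry(pitch) Rx(roll)).
In Python, from cell import monitor, viewer, workorder gives the robot as it stands.
- The arm moves only by the tool arm_command, never from a script. Its argument "series" is one flat list of numbers, 5 for each row, row after row: the opening in per cent of the stroke, from 0 (shut) to 100 (fully open), then the shift along the tool's x, y, z in cm, then the turn about the tool's z in degrees. In form: [claw, x, y, z, roll, claw, x, y, z, roll, ...]. A call has exactly 5 rows; each row is the pose to reach, as a shift and turn from the pose commanded when the call began, along the tool's axes at that moment; what a row does not reach only later rows make up. A row lasts 1/12 s, in which the tool goes at most 41.7 mm and 7.16 degrees, less where a joint would pass 70% of its speed; a pose out of reach is approached as far as the arm can. A call with a gripper value outside its range is refused whole. The fingers move at their own pace and stop on an object; the grip force is fixed at half the most. Time passes only in rows, so rows that repeat a pose let the fingers close, or fill a call up. It gives the time, the measured TCP pose, the force, the opening and the grip force at its end, in the units of the state.
- monitor.read_state(): the state, without advancing time (a new reading comes with each control period).
- viewer.get_image(name): name is "side" or "top" or "wrist"; returns (picture, depth): 480x640x3 uint8, red, green, blue; 480x640 float32, mm along the optical axis (not along the pixel's ray), 0 where there is no reading.
- viewer.camera_model(name): a dict with "mtx" (3x3 intrinsics, pixels), "R" (3x3) and "t" (3): a world point X has camera coordinates R X + t. Camera axes: x right, y down, z forward; pixel columns grow to the right and rows downward; lengths in mm; the calibration is good to about 2 mm. The wrist camera is an equidistant fisheye: a pixel r from the principal point sees the ray r / f radians off the axis. A picture is of the moment at which its call begins: read the wrist's pose just before it. camera_model takes no time and is no camera call; for the wrist camera it gives the pose at the moment of the call.
- workorder.finish_job(): hands the job in; it is judged then, once.
The state is a dict: "clock": time; "qpos": joint angles; "qd": joint speeds; "tau": joint torques, N m; "eef_pos": TCP position; "tool_rot": TCP orientation; "force": force on the tool from outside, world axes, zero at the start; "torque": the same for the moment, N m; "width": finger opening in mm; "gripper_force": force on a finger pad.
Only numpy, scipy, OpenCV 4.12 (cv2) and the standard library are available. Lean on these libraries where they do the work, as an engineer would, in place of code of your own. Each camera call takes 0.05 s, during which the arm holds its last target. There are 200 camera calls.

## Task

Take the orange sleeve that stands on the blue mat and try it on the steel gauge pin: lower it over the pin until it goes no further, either fully home on the black base or stopped resting on the pin's step. Then lift it off and stand it upright in the sorting tray, in the green half if it went fully home, in the red half if it stopped on the step. Leave the other orange sleeve standing where it is.

Things in the scene. Friction and masses are not known exactly. Their poses are not given: they have to be found in the camera images.
- sleeve_a: orange upright open tube, outside diameter 48 mm, 55 mm tall, 60 to 130 g. Origin: centre of its underside; z up its axis. Its through bore is 36 mm (fits the gauge) or 18 mm (too tight): of sleeve_a and sleeve_b one has each. Either may be the one on the blue mat; the other stands nearer the robot, over 150 mm from the pin.
- sleeve_b: the other orange upright open tube, outside diameter 48 mm, 55 mm tall, 60 to 130 g. Origin: centre of its underside; z up its axis. Its through bore is 36 mm (fits the gauge) or 18 mm (too tight): of sleeve_a and sleeve_b one has each. Either may be the one on the blue mat; the other stands nearer the robot, over 150 mm from the pin.
- gauge: fixed fit gauge. Origin: underside centre of its black base, 100 x 100 x 12 mm; z up. Steel pin on its centre: 28 mm diameter up to a flat step 52 mm above the table, then 10 mm up to a tapered tip at 70 mm. Underside of a fitting sleeve comes to 12 mm above the table, of a tight one to 52 mm. The blue mat (85 x 85 mm, flat, at table level) moves with it, centre at x 0, y -120 mm in its frame.
- tray: fixed grey open tray, 130 mm (its x) x 220 mm (its y) x 20 mm high, walls 5 mm, inner floor 5 mm above the table. Origin: centre of its underside; z up. A divider along its x axis splits it: green-floored half on its +y side, red-floored on its -y side; the centre of each half is 53 mm from the origin.

How it is judged:
By the outcome, as a careful person would: the job done as asked, in the order asked, and still so for the second after the job is handed in, with the robot touching nothing.
It also fails if it takes over 54 s, if anything falls off the work surface, if the arm or the gripper's body presses on something with over 40 N, if the wrist force passes 120 N, or if a joint passes its speed limit or range.

## Working session

There is one attempt and no reset: what is moved stays moved. The work goes in short steps, Python scripts to look and compute and a tool call to move; the robot and the scene stay as the last step left them, time stands still between calls to the robot, and variables do not carry over. Pictures are saved under pics/ and viewed, at most 10 in all, crops included, and the job is handed in when it is done.

Besides the shell and the picture viewer there is one more tool, called as name(argument=value, ...) on one line, values as JSON. arm_command: Moves the arm, as the interface text tells. Its arguments: {"type":"object","properties":{"series":{"type":"array","items":{"type":"number"}}},"required":["series"]}

```bash
mkdir -p pics; ls; python3 - <<'E'
from cell import monitor, viewer, workorder
import cv2,numpy as np
s=monitor.read_state();print({k:np.round(v,3).tolist() for k,v in s.items()})
ims=[]
for n in("side","top"):
    p,d=viewer.get_image(n);np.savez(f"pics/{n}0.npz",p=p,d=d,**viewer.camera_model(n))
    cv2.imwrite(f"pics/{n}0.png",p[...,::-1]);m=viewer.camera_model(n);print(n,m,(d>0).mean())
E
```

```text
pics
{'clock': 0.0, 'qpos': [1.123, 0.629, 0.038, 1.518, -0.027, 0.996, -0.02], 'qd': [-0.0, -0.001, -0.0, 0.002, -0.001, -0.0, 0.0], 'tau': [-0.0, -56.341, 1.226, -19.345, 0.011, 0.011, -0.0], 'eef_pos': [241.998, -602.611, 230.395], 'tool_rot': [-3.14, 0.0, 0.382], 'force': [-0.839, 0.752, -0.694], 'torque': [-0.022, -0.032, 0.038], 'gripper_force': 0.0, 'width': 85.466}
side {'mtx': array([[436.40012237,   0.        , 326.74416636],
       [  0.        , 436.40012237, 234.77140814],
       [  0.        ,   0.        ,   1.        ]]), 'R': array([[-0.95351152, -0.30123415, -0.00858846],
       [-0.22070494,  0.71744632, -0.66072696],
       [ 0.20519528, -0.62811525, -0.75057719]]), 't': array([459.17910029, 158.63956465, 633.45237642])} 0.9961067708333333
top {'mtx': array([[501.90940795,   0.        , 328.60059908],
       [  0.        , 501.90940795, 240.20476913],
       [  0.        ,   0.        ,   1.        ]]), 'R': array([[ 0.00383675, -0.99980293,  0.01947789],
       [-0.98253701, -0.00739254, -0.18592037],
       [ 0.18602772, -0.01842442, -0.98237174]]), 't': array([-71.97092285, 496.79663561, 926.52619519])} 0.9961393229166666
```

View pics/top0.png

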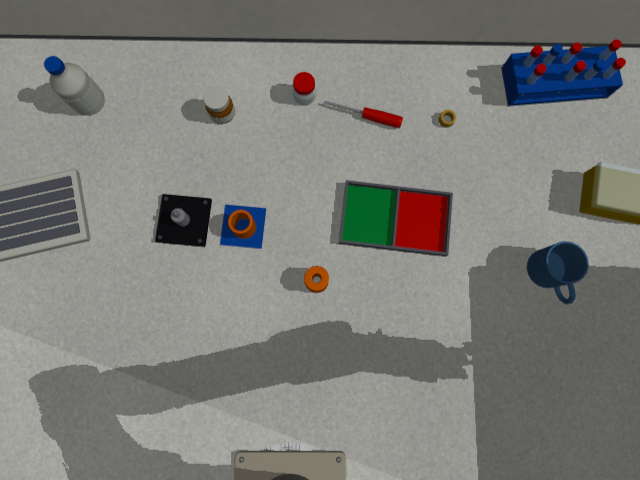

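View pics/side0.png

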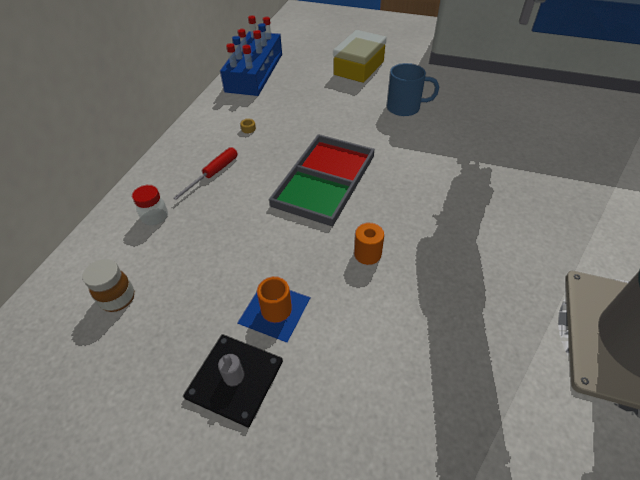

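The top view shows the mat at (243,227) carrying a wide-bore sleeve at (241,222), the pin at (180,215), the tray at (396,217) with green on the left, and the other narrow-bore sleeve at (316,279). The side view agrees.

```bash
cat > h.py <<'E'
import cv2,numpy as np
def world(p,d,mtx,R,t):
    v,u=np.mgrid[:480,:640]
    c=np.stack([(u-mtx[0,2])/mtx[0,0]*d,(v-mtx[1,2])/mtx[1,1]*d,d],-1)
    return (c-t)@R
def masks(p):
    h=cv2.cvtColor(p,cv2.COLOR_RGB2HSV);H,S,V=h[...,0],h[...,1],h[...,2]
    return dict(orange=(H>4)&(H<18)&(S>180)&(V>60),blue=(H>105)&(H<125)&(S>150)&(V>60),green=(H>50)&(H<80)&(S>150),
      red=((H<3)|(H>176))&(S>200)&(V>60),black=(V<40))
def rect(m,W):
    n,l,st,_=cv2.connectedComponentsWithStats(m.astype(np.uint8))
    return l,st
E
python3 - <<'E'
import numpy as np,cv2
from h import *
for n in("top","side"):
    f=dict(np.load(f"pics/{n}0.npz"));W=world(**f);M=masks(f["p"])
    ok=(f["d"]>0)&(W[...,0]>250)&(W[...,0]<800)&(abs(W[...,1])<450)
    print(n)
    for c in("orange","blue","green","red","black"):
        m=M[c]&ok
        k,l,st,_=cv2.connectedComponentsWithStats(m.astype(np.uint8))
        for i in range(1,k):
            if st[i,4]<150: continue
            P=W[l==i]
            if c=="orange":
                zt=np.percentile(P[:,2],95);P=P[P[:,2]>45]
                if len(P)<20: continue
            r=cv2.minAreaRect(P[:,:2].astype(np.float32));ce=cv2.minEnclosingCircle(P[:,:2].astype(np.float32))
            print(c,st[i].tolist(),"z",np.percentile(P[:,2],[5,50,95]).round(1),"rect",np.round(r[0],1),np.round(r[1],1),round(r[2],1),"circ",np.round(ce[0],1),round(ce[1],1))
    # pin: tall points near black base
    g=(W[...,0]>300)&ok&(W[...,2]>25)&(W[...,1]>180)&(W[...,0]<600)&(f["p"].max(-1).astype(int)-f["p"].min(-1)<40)
    for a,b in((25,48),(49,55),(58,75)):
        P=W[g&(W[...,2]>a)&(W[...,2]<b)];P=P[(P[:,1]<300)]
        if len(P):print("pin",a,b,len(P),np.median(P,0).round(1),P.min(0).round(),P.max(0).round())
E
```

```text
top
orange [228, 210, 28, 28, 424] z [47.4 54.9 58. ] rect [531. 102.] [46.1 45. ] 45.0 circ [531.1 102.7] 23.8
orange [304, 266, 25, 26, 448] z [52.3 55.5 58. ] rect [422.6 -45.9] [46.  45.1] 10.2 circ [422.3 -45.7] 23.6
blue [220, 205, 46, 43, 998] z [-1.6  1.5  4.4] rect [534.4 105.1] [84.6 83.6] 85.0 circ [533.8 104.3] 57.5
green [342, 185, 54, 60, 2711] z [3.4 6.4 9.4] rect [ 559.5 -152.4] [100.7 118. ] 83.5 circ [ 558.8 -151.8] 74.9
red [363, 108, 39, 19, 425] z [17.5 24.4 28.4] rect [ 765.7 -180.2] [82.5 23.7] 76.8 circ [ 766.7 -180.5] 41.7
red [395, 191, 53, 60, 2629] z [3.4 6.4 9.4] rect [ 547.5 -259.7] [ 99.3 116. ] 83.5 circ [ 546.8 -259.3] 75.0
black [155, 194, 57, 52, 2076] z [ 9.4 12.6 15.5] rect [543.7 223.9] [99.7 99.5] 85.0 circ [543.8 223.7] 68.1
pin 25 48 55 [535.9 213.9  34.6] [530. 211.  27.] [551. 230.  48.]
pin 49 55 113 [541.3 221.8  52.7] [530. 211.  49.] [556. 237.  55.]
pin 58 75 29 [542.9 223.4  67.6] [539. 220.  58.] [548. 228.  73.]
side
orange [355, 223, 29, 42, 993] z [46.7 54.2 55.9] rect [422.2 -43.5] [45.1 45. ] 75.6 circ [423.1 -44.5] 24.0
orange [
[... 266 characters left out ...]
[533.6 105.7] [83.9 84.6] 85.3 circ [532.6 107.3] 57.5
green [277, 172, 71, 44, 1807] z [4.1 5.7 7.3] rect [ 560.1 -157.9] [ 89.2 113.9] 83.9 circ [ 559.7 -157.2] 69.3
red [303, 143, 64, 37, 1393] z [4.1 5.8 7.4] rect [ 547.8 -265. ] [ 89.6 112.9] 82.6 circ [ 547. -263.] 68.3
red [203, 148, 34, 30, 411] z [10.  20.9 26.1] rect [ 764.3 -177.3] [84.  19.3] 72.4 circ [ 763.7 -177.1] 42.0
black [184, 335, 99, 92, 4467] z [ 9.1 11.5 13.2] rect [543.4 225.7] [98.7 99.4] 84.8 circ [543.  225.6] 68.5
pin 25 48 175 [534.6 234.5  36.8] [530. 216.  25.] [553. 239.  48.]
pin 49 55 262 [541.3 228.   51.4] [531. 211.  49.] [558. 238.  54.]
pin 58 75 64 [542.6 225.9  66.5] [539. 221.  59.] [549. 230.  70.]
```

The measurements are sleeve (531,103), pin (543,225) and green half (559,-153), and both cameras agree. I'll start moving and keep the yaw constant.

arm_command(series=[100,2.1,-2.2,0,0,100,4.2,-4.4,0,0,100,6.4,-6.6,0,0,100,8.5,-8.8,0,0,100,10.6,-11,0,0])

```text
clock: 0.52
eef_pos: [299.8, -459.9, 230.9]
tool_rot: [-3.141, 0.0, 0.382]
force: [1.0, -0.1, -0.9]
width: 85.5
gripper_force: 0.0
```

```bash
cat >> h.py <<'E'
from scipy.spatial.transform import Rotation as Rn
def go(*tg):
    from cell import monitor
    s=monitor.read_state();R=Rn.from_euler("xyz",s["tool_rot"]).as_matrix()
    print(round(s["clock"],2),np.round(s["eef_pos"],1),np.round(s["tool_rot"],3),"F",np.round(s["force"],1),"w",round(s["width"],1),"gf",round(s["gripper_force"],1))
    a=s["eef_pos"]
    for t in tg: print("to",t,"tool cm",np.round(R.T@(np.array(t,float)-a)/10,2)); a=np.array(t,float)
E
python3 -c "
from h import go
go((531,103,120))"
```

```text
0.52 [ 299.8 -459.9  230.9] [-3.141  0.     0.382] F [ 1.  -0.1 -0.9] w 85.5 gf 0.0
to (531, 103, 120) tool cm [ 42.42 -43.63  11.13]
```

arm_command(series=[100,2.1,-2.2,0,0,100,4.2,-4.4,0,0,100,6.4,-6.6,0,0,100,8.5,-8.8,0,0,100,10.6,-11,0,0])

```text
clock: 0.93
eef_pos: [357.1, -318.5, 231.1]
tool_rot: [-3.141, 0.0, 0.382]
force: [1.0, 0.0, -0.2]
width: 85.4
gripper_force: 0.0
```

arm_command(series=[100,2.1,-2.2,0,0,100,4.2,-4.4,0,0,100,6.4,-6.6,0,0,100,8.5,-8.8,0,0,100,10.6,-11,0,0])

```text
clock: 1.35
eef_pos: [414.5, -177.0, 231.2]
tool_rot: [-3.141, 0.0, 0.382]
force: [0.9, 0.3, 0.4]
width: 85.1
gripper_force: 0.0
```

arm_command(series=[100,2.1,-2.2,1,0,100,4.2,-4.4,2,0,100,6.4,-6.6,3,0,100,8.5,-8.8,4,0,100,10.6,-11,5,0])

```text
clock: 1.77
eef_pos: [472.0, -35.5, 180.8]
tool_rot: [-3.142, 0.0, 0.382]
force: [0.2, -0.6, 0.3]
width: 85.5
gripper_force: 0.0
```

arm_command(series=[100,2.1,-2.2,1,0,100,4.2,-4.4,2,0,100,6.4,-6.6,3,0,100,8.5,-8.8,4,0,100,10.5,-10.7,5,0])

```text
clock: 2.18
eef_pos: [529.4, 103.7, 130.5]
tool_rot: [-3.141, 0.0, 0.383]
force: [1.5, -0.2, 0.4]
width: 85.2
gripper_force: 0.0
```

```bash
python3 - <<'E'
from h import *
from cell import viewer
go((531,103.3,20)); m=viewer.camera_model("wrist");p,d=viewer.get_image("wrist")
np.savez("pics/w1.npz",p=p,d=d,**m);cv2.imwrite("pics/w1.png",p[...,::-1]);print(m)
E
```

```text
2.18 [529.4 103.7 130.5] [-3.141  0.     0.383] F [ 1.5 -0.2  0.4] w 85.2 gf 0.0
to (531, 103.3, 20) tool cm [ 0.14  0.1  11.05]
{'mtx': array([[371.64829954,   0.        , 321.74861927],
       [  0.        , 371.64829954, 245.26136946],
       [  0.        ,   0.        ,   1.        ]]), 'R': array([[ 3.73393724e-01, -9.27672534e-01, -8.93092093e-04],
       [-8.87404472e-01, -3.57465825e-01,  2.91086734e-01],
       [-2.70352418e-01, -1.07897426e-01, -9.56696251e-01]]), 't': array([-103.02650537,  498.16150326,  437.3670238 ])}
```

View pics/w1.png

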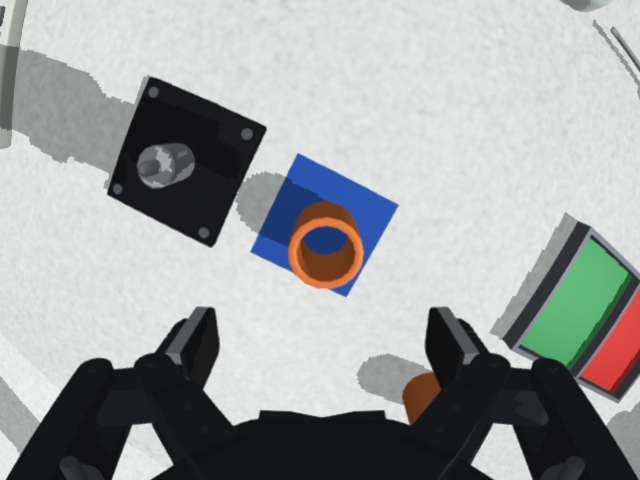

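The wrist view shows the wide-bore sleeve rim at (326,252), centred between the fingers (pads at about 205 and 440). I'm descending and gripping.

arm_command(series=[100,0.1,0.1,2,0,100,0.1,0.1,4,0,100,0.1,0.1,6,0,100,0.1,0.1,8,0,100,0.1,0.1,9,0])

```text
clock: 2.65
eef_pos: [529.2, 100.5, 39.1]
tool_rot: [-3.141, 0.003, 0.382]
force: [-0.3, 0.2, 0.1]
width: 85.7
gripper_force: 0.0
```

arm_command(series=[100,0,0,0.7,0,100,0,0,1.4,0,100,0,0,2,0,100,0,0,2,0,60,0,0,2,0])

```text
clock: 3.07
eef_pos: [530.9, 101.0, 21.6]
tool_rot: [3.142, -0.001, 0.382]
force: [-0.5, 1.1, 0.6]
width: 75.1
gripper_force: 0.0
```

arm_command(series=[30,0,0,0,0,30,0,0,0,0,30,0,0,0,0,30,0,0,0,0,30,0,0,0,0])

```text
clock: 3.48
eef_pos: [531.3, 101.1, 22.2]
tool_rot: [3.141, -0.002, 0.382]
force: [-0.6, -0.9, 6.1]
width: 45.8
gripper_force: 61.8
```

```bash
python3 - <<'E'
from h import *
go((543.3,224.8,110))
E
```

```text
3.48 [531.3 101.1  22.2] [ 3.141e+00 -2.000e-03  3.820e-01] F [-0.6 -0.9  6.1] w 45.8 gf 61.8
to (543.3, 224.8, 110) tool cm [  5.74 -11.03  -8.77]
```

arm_command(series=[30,0,0,-1,0,30,0,0,-3,0,30,0,0,-5,0,30,0,0,-7,0,30,0,0,-9,0])

```text
clock: 3.9
eef_pos: [530.3, 100.8, 112.7]
tool_rot: [-3.142, 0.0, 0.382]
force: [0.8, -0.3, -1.4]
width: 45.9
gripper_force: 61.6
```

arm_command(series=[30,1.2,-2.2,0,0,30,2.4,-4.5,0,0,30,3.8,-7.3,0,0,30,5,-9.5,0,0,30,5.7,-11,0,0])

```text
clock: 4.32
eef_pos: [542.4, 228.1, 112.0]
tool_rot: [-3.14, -0.002, 0.385]
force: [1.5, 0.8, -0.7]
width: 45.5
gripper_force: 61.6
```

arm_command(series=[30,0,0,0,0,30,0,0,0,0,30,0,0,0,0,30,0,0,0,0,30,0,0,0,0])

```text
clock: 4.73
eef_pos: [542.7, 222.6, 111.4]
tool_rot: [3.141, 0.0, 0.38]
force: [-0.4, -0.6, -1.4]
width: 45.8
gripper_force: 61.6
```

```bash
python3 - <<'E'
from h import *
from cell import viewer
go((543.3,224.8,50))
for n in ("side","top","wrist"):
    m=viewer.camera_model(n);p,d=viewer.get_image(n)
    np.savez(f"pics/{n}2.npz",p=p,d=d,**m)
    if n=="side": cv2.imwrite("pics/s2.png",cv2.resize(p[200:440,120:440,::-1],(640,480)))
    if n=="wrist": cv2.imwrite("pics/w2.png",p[...,::-1]);continue
    W=world(p,d,m["mtx"],m["R"],m["t"]);k=masks(p)["orange"]&(W[...,1]>170)&(W[...,0]<620)&(d>0)
    P=W[k]
    if len(P):
        P=P[P[:,1]<290];print(n,len(P),P.min(0).round(),P.max(0).round())
        zt=np.percentile(P[:,2],98);Q=P[P[:,2]>zt-5].astype(np.float32);c=cv2.minEnclosingCircle(Q[:,:2]);print(zt,c)
E
```

```text
4.73 [542.7 222.6 111.4] [3.141 0.    0.38 ] F [-0.4 -0.6 -1.4] w 45.8 gf 61.6
to (543.3, 224.8, 50) tool cm [ 0.14 -0.19  6.14]
side 769 [519. 172.  10.] [585. 247. 158.]Traceback (most recent call last):
  File "<stdin>", line 13, in <module>
cv2.error: OpenCV(4.12.0) /io/opencv/modules/imgproc/src/shapedescr.cpp:201: error: (-215:Assertion failed) count >= 0 && (depth == CV_32F || depth == CV_32S) in function 'minEnclosingCircle'
```

View pics/s2.png

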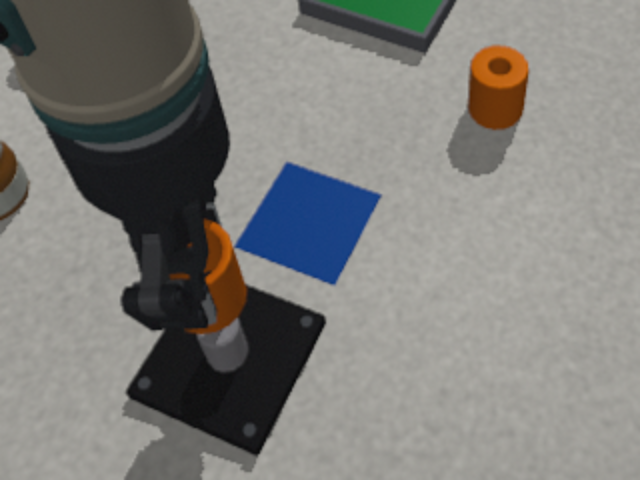

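The side crop shows the sleeve held upright at (215,285), directly above the pin (225,345). Next is a wrist view to get the sleeve's offset in the hand.

```bash
cat >> h.py <<'E'
def fish(p,d,mtx,R,t):
    v,u=np.mgrid[:480,:640];x=(u-mtx[0,2])/mtx[0,0];y=(v-mtx[1,2])/mtx[1,1];r=np.hypot(x,y)+1e-9
    k=np.tan(np.minimum(r,1.4))/r
    return (np.stack([x*k*d,y*k*d,d],-1)-t)@R
E
python3 - <<'E'
from h import *
from cell import viewer,monitor
s=monitor.read_state();m=viewer.camera_model("wrist");p,d=viewer.get_image("wrist")
np.savez("pics/w2.npz",p=p,d=d,**m);cv2.imwrite("pics/w2.png",p[...,::-1])
go()
k=masks(p)["orange"]&(d>0)
W=fish(p,d,m["mtx"],m["R"],m["t"]);R=Rn.from_euler("xyz",s["tool_rot"]).as_matrix()
L=(W-s["eef_pos"])@R;n,l,st,_=cv2.connectedComponentsWithStats(k.astype(np.uint8))
for i in range(1,n):
    if st[i,4]<200: continue
    P=L[l==i];zt=np.percentile(P[:,2],2);Q=P[P[:,2]<zt+4].astype(np.float32)
    print(st[i],P.min(0).round(),P.max(0).round(),zt,cv2.minEnclosingCircle(Q[:,:2].copy()))
E
```

```text
4.83 [542.7 223.1 111.4] [3.141 0.    0.38 ] F [ 0.3 -1.1 -1.1] w 45.8 gf 61.6
[  256   245   132   156 14753] [-21. -21. -35.] [26. 25. 21.] -33.71534546577787 ((2.064763069152832, 1.7679857015609741), 23.85612678527832)
```

View pics/w2.png

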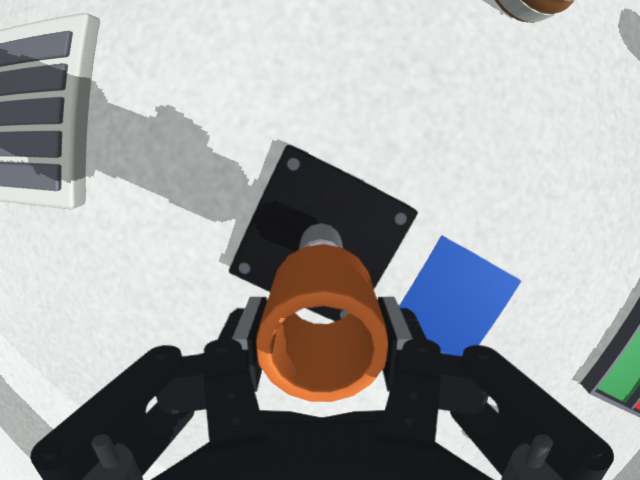

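The sleeve sits squarely between the pads at (322,330), with the pin tip at (321,235) just beyond it. I'm checking the wrist camera's bias against picture 1.

```bash
python3 - <<'E'
from h import *
f=dict(np.load("pics/w1.npz"));W=fish(**f);p=f["p"];ok=f["d"]>0
k=masks(p)["orange"]&ok&(W[...,2]>50)&(W[...,1]>50);print("sleeve",cv2.minEnclosingCircle(W[k][:,:2].astype(np.float32)),np.median(W[k][:,2]))
g=ok&(W[...,1]>170)&(W[...,1]<280)&(W[...,0]>480)&(W[...,0]<610)
for a,b in((9,15),(50,54),(58,75)):
    P=W[g&(W[...,2]>a)&(W[...,2]<b)].astype(np.float32);print(a,len(P),cv2.minAreaRect(P[:,:2].copy()),cv2.minEnclosingCircle(P[:,:2].copy()))
E
```

```text
sleeve ((535.520263671875, 91.36997985839844), 32.71482849121094) 54.88607399500003
9 14077 ((545.0687866210938, 222.68325805664062), (100.97857666015625, 100.52204132080078), 85.1375503540039) ((545.1678466796875, 222.37704467773438), 69.30632019042969)
50 964 ((545.1908569335938, 222.51622009277344), (27.059852600097656, 27.591707229614258), 78.13053894042969) ((545.3335571289062, 222.49392700195312), 14.349154472351074)
58 261 ((545.5431518554688, 222.19271850585938), (9.698200225830078, 9.380108833312988), 46.67892837524414) ((545.3115234375, 222.1213836669922), 5.214326858520508)
```

arm_command(series=[30,0,-0.1,0.8,0,30,0,-0.1,1.6,0,30,0,-0.1,2.2,0,30,0,-0.1,2.6,0,30,0,-0.1,3,0])

```text
clock: 5.25
eef_pos: [541.8, 225.0, 80.3]
tool_rot: [3.142, 0.001, 0.382]
force: [0.3, -0.9, -0.7]
width: 46.0
gripper_force: 61.6
```

arm_command(series=[30,0,0,0.3,0,30,0,0,0.6,0,30,0,0,0.9,0,30,0,0,1.2,0,30,0,0,1.5,0])

```text
clock: 5.67
eef_pos: [542.3, 225.3, 66.2]
tool_rot: [3.142, -0.0, 0.382]
force: [0.7, 0.2, -1.5]
width: 46.0
gripper_force: 61.6
```

```bash
python3 -c "
from h import go
go((543.3,224.8,32.5))"
```

```text
5.67 [542.3 225.3  66.2] [ 3.142 -0.     0.382] F [ 0.7  0.2 -1.5] w 46.0 gf 61.6
to (543.3, 224.8, 32.5) tool cm [0.07 0.08 3.37]
```

No contact, and the underside is below the step. I'm continuing, slowly near the bottom.

arm_command(series=[30,0,0,0.5,0,30,0,0,1.1,0,30,0,0,1.7,0,30,0,0,2.3,0,30,0,0,2.8,0])

```text
clock: 6.08
eef_pos: [541.9, 225.1, 37.4]
tool_rot: [3.142, 0.001, 0.382]
force: [-0.1, -0.2, -1.2]
width: 46.0
gripper_force: 61.6
```

arm_command(series=[30,0,0,0.1,0,30,0,0,0.2,0,30,0,0,0.3,0,30,0,0,0.4,0,30,0,0,0.4,0])

```text
clock: 6.5
eef_pos: [542.3, 225.2, 34.4]
tool_rot: [3.142, -0.0, 0.382]
force: [-0.1, -0.9, -1.9]
width: 46.0
gripper_force: 61.6
```

```bash
python3 -c "
from h import go
go((543.3,224.8,32.5))"
```

```text
6.5 [542.3 225.2  34.4] [ 3.142 -0.     0.382] F [-0.1 -0.9 -1.9] w 46.0 gf 61.6
to (543.3, 224.8, 32.5) tool cm [0.08 0.08 0.19]
```

arm_command(series=[30,0,0,0.04,0,30,0,0,0.08,0,30,0,0,0.12,0,30,0,0,0.15,0,30,0,0,0.15,0])

```text
clock: 6.92
eef_pos: [542.3, 225.3, 34.2]
tool_rot: [-3.142, -0.001, 0.382]
force: [-3.2, -1.2, 8.8]
width: 46.3
gripper_force: 62.9
```

arm_command(series=[30,0,0,0.04,0,30,0,0,0.08,0,30,0,0,0.12,0,30,0,0,0.12,0,30,0,0,0.12,0])

```text
clock: 7.33
eef_pos: [542.3, 225.3, 34.2]
tool_rot: [-3.142, -0.001, 0.382]
force: [-4.6, -2.4, 19.0]
width: 46.1
gripper_force: 64.1
```

Contact came at z 34.2, exactly 12 mm above the z 22.2 at the mat, so the sleeve is fully home and goes in green. I'm lifting off and moving to the green half.

arm_command(series=[30,0,0,-1,0,30,0,0,-3,0,30,0,0,-5,0,30,0,0,-7,0,30,0,0,-9,0])

```text
clock: 7.75
eef_pos: [542.2, 225.2, 122.8]
tool_rot: [3.142, -0.0, 0.382]
force: [-0.2, -0.3, -1.2]
width: 46.1
gripper_force: 61.7
```

arm_command(series=[30,0,0,0,0,30,-1,2.5,0,0,30,-2,5.5,0,0,30,-3.1,8.7,0,0,30,-4.2,11.9,0,0])

```text
clock: 8.17
eef_pos: [547.2, 98.1, 121.2]
tool_rot: [-3.142, 0.0, 0.383]
force: [1.5, -0.6, -1.5]
width: 45.9
gripper_force: 61.7
```

arm_command(series=[30,-0.9,2.5,0,0,30,-1.8,5,0,0,30,-2.6,7.3,0,0,30,-3.4,9.6,0,0,30,-4.2,11.9,0,0])

```text
clock: 8.58
eef_pos: [552.5, -28.3, 121.1]
tool_rot: [-3.141, 0.001, 0.382]
force: [0.6, 0.4, -0.8]
width: 45.8
gripper_force: 61.7
```

arm_command(series=[30,-0.9,2.6,0,0,30,-1.9,5.4,0,0,30,-2.9,8.2,0,0,30,-3.7,10.5,0,0,30,-4.2,12,0,0])

```text
clock: 9.0
eef_pos: [557.9, -157.9, 121.0]
tool_rot: [3.14, 0.001, 0.378]
force: [0.3, -0.3, -1.0]
width: 45.8
gripper_force: 61.7
```

arm_command(series=[30,0,0,1,0,30,0,0,2,0,30,0,0,3,0,30,0,0,4,0,30,0,0,4.5,0])

```text
clock: 9.42
eef_pos: [557.6, -151.9, 74.4]
tool_rot: [-3.139, 0.002, 0.384]
force: [-0.8, 0.9, -2.6]
width: 46.2
gripper_force: 61.8
```

```bash
python3 - <<'E'
from h import *
from cell import viewer
go((558.5,-154,27.5))
p,d=viewer.get_image("side");cv2.imwrite("pics/s3.png",cv2.resize(p[100:340,220:540,::-1],(640,480)))
E
```

```text
9.42 [ 557.6 -151.9   74.4] [-3.139e+00  2.000e-03  3.840e-01] F [-0.8  0.9 -2.6] w 46.2 gf 61.8
to (558.5, -154, 27.5) tool cm [0.01 0.24 4.69]
```

View pics/s3.png

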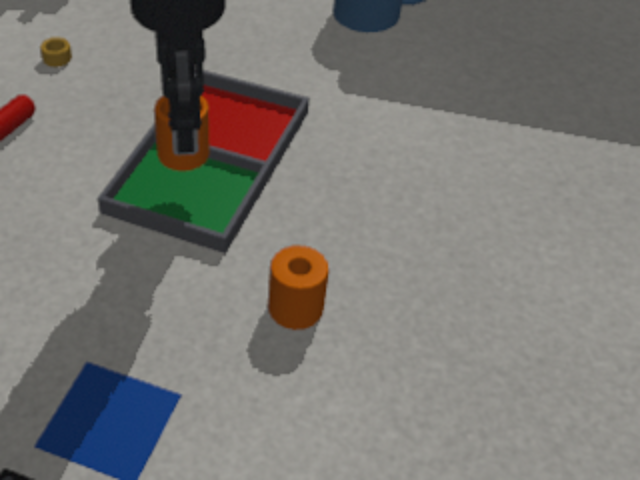

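The side crop shows the sleeve at (183,130) held over the green half, with the other sleeve still standing at (298,290). I'm lowering.

arm_command(series=[30,0,0.1,1,0,30,0,0.1,2,0,30,0,0.1,3,0,30,0,0.1,3.7,0,30,0,0.1,4.2,0])

```text
clock: 9.88
eef_pos: [558.4, -154.8, 33.3]
tool_rot: [-3.141, 0.001, 0.382]
force: [-0.5, 0.2, -0.8]
width: 45.8
gripper_force: 61.7
```

arm_command(series=[30,0,0,0.05,0,30,0,0,0.1,0,30,0,0,0.15,0,30,0,0,0.2,0,30,0,0,0.2,0])

```text
clock: 10.3
eef_pos: [559.3, -155.0, 33.0]
tool_rot: [3.141, -0.001, 0.382]
force: [-0.6, 0.0, -0.9]
width: 45.9
gripper_force: 61.7
```

arm_command(series=[30,0,0,0.05,0,30,0,0,0.1,0,30,0,0,0.15,0,30,0,0,0.2,0,30,0,0,0.2,0])

```text
clock: 10.72
eef_pos: [558.9, -154.9, 30.6]
tool_rot: [-3.142, 0.0, 0.382]
force: [0.2, 0.9, -1.0]
width: 45.8
gripper_force: 61.7
```

arm_command(series=[30,0,0,0.05,0,30,0,0,0.1,0,30,0,0,0.15,0,30,0,0,0.2,0,30,0,0,0.2,0])

```text
clock: 11.13
eef_pos: [558.9, -154.9, 28.5]
tool_rot: [-3.141, 0.0, 0.382]
force: [0.1, 0.6, -0.6]
width: 45.8
gripper_force: 61.7
```

arm_command(series=[30,0,0,0.05,0,30,0,0,0.1,0,30,0,0,0.15,0,30,0,0,0.15,0,30,0,0,0.15,0])

```text
clock: 11.55
eef_pos: [559.0, -154.9, 27.3]
tool_rot: [3.141, -0.0, 0.382]
force: [0.1, 0.4, 0.8]
width: 46.0
gripper_force: 62.0
```

It has touched the floor (force turned positive at z 27.3). I'm releasing.

arm_command(series=[60,0,0,0,0,75,0,0,0,0,85,0,0,0,0,85,0,0,0,0,85,0,0,0,0])

```text
clock: 11.97
eef_pos: [559.0, -154.9, 27.1]
tool_rot: [3.142, -0.0, 0.382]
force: [0.2, -0.1, 0.4]
width: 72.5
gripper_force: 0.0
```

arm_command(series=[85,0,0,-0.5,0,85,0,0,-1.5,0,85,0,0,-3,0,85,0,0,-5,0,85,0,0,-7,0])

```text
clock: 12.38
eef_pos: [558.8, -154.9, 98.5]
tool_rot: [-3.141, 0.0, 0.382]
force: [0.2, 0.3, 0.5]
width: 72.4
gripper_force: 0.0
```

arm_command(series=[85,0,0,-2,0,85,0,0,-4,0,85,0,0,-6,0,85,0,0,-8,0,85,0,0,-8,0])

```text
clock: 12.8
eef_pos: [561.6, -155.6, 182.1]
tool_rot: [3.137, -0.007, 0.382]
force: [0.8, -0.3, 0.3]
width: 72.6
gripper_force: 0.0
```

```bash
python3 - <<'E'
from h import *
from cell import viewer
go()
p,d=viewer.get_image("side");cv2.imwrite("pics/s4.png",cv2.resize(p[100:340,220:540,::-1],(640,480)))
E
```

```text
12.8 [ 561.6 -155.6  182.1] [ 3.137 -0.007  0.382] F [ 0.8 -0.3  0.3] w 72.6 gf 0.0
```

View pics/s4.png

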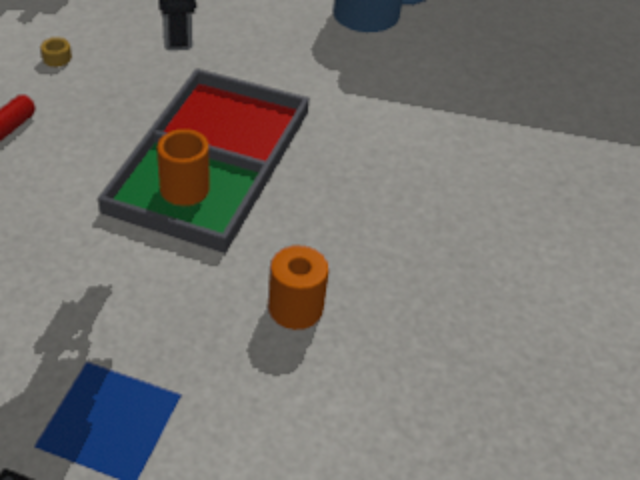

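The sleeve stands upright in the green half at (183,170), the other sleeve is untouched, and the gripper is clear.

```bash
python3 -c "
from cell import workorder
print(workorder.finish_job())"
```

```text
the job is handed in; nothing more can be done
None
```

The sleeve from the blue mat went fully home on the gauge pin and now stands upright in the green half of the tray; the other sleeve was left standing where it was, and the job was handed in at about 13 s on the robot's clock.

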